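Wind the display turntable round to face the customers

TASK

Two small hand-cranked display turntables stand on the stall, each showing a model car. Take the free-spinning wooden grip of the one that shows the single-seater (open wheels, slim pointed nose, rear wing) and wind its crank round until the car's nose points straight away from the crank, along its base towards the customers; then let go. Do it by the crank only, do not touch the single-seater or its round plate, and leave the other turntable's crank alone.

Things in the scene. Friction and masses are not known exactly. Their poses are not given: they have to be found in the camera images.
- racer_grip (a point): Centre of the upright wooden grip of the crank on the single-seater's turntable: smooth cylinder, 24 mm diameter, 52 mm tall (28 mm below to 24 mm above this point), this point 98 mm above the table. It spins freely about its own axis, so the hand need not turn. It stands on a flat steel arm whose top is 33 mm below this point; nothing within 55 mm sideways rises above that by over 3 mm.
- racer_axis (a point): On that crank's upright axis, 98 mm above the table (grip-centre height). x of its frame runs along the fixed plywood base (370 long, 130 wide, 44 mm high) from crank to round plate. The grip runs on a circle of 50 mm radius round this point; the crank turns endlessly either way, takes 1 to 2 N at the grip and stays where left.
- racer_crank (a joint): Crank angle (rad), growing counter-clockwise from above; starts at 5.0 to 7.6. It drives, same sense, half speed, no play, the 180 mm white plate carrying the red single-seater (160 x 74 mm, top 100 mm above the table) centred 220 mm from the crank axis. At 0 the car's nose points straight away from the crank along the base; at 6.283 at the crank; at 12.566 away again. Never touch plate or car.
- coupe_grip (a point): Centre of the same kind of grip on the other turntable, which is alike but shows a red closed-roof coupe. To be left alone.

How it is judged (in metres and radians):
At the end, for the whole second after the job is handed in: The single-seater's nose points straight away from its crank along the base, within 0.22 rad (about 12 degrees: crank angle within 0.44 rad of 0 or of 12.566), and the crank is at rest ((value of joint racer_crank between -0.44 and 0.44 rad or value of joint racer_crank between 12.126 and 13.006 rad) and velocity of joint racer_crank between -0.1 and 0.1 rad/s); the robot touches nothing.
It fails at once if the robot touches the single-seater or its plate (contact force between any of the fingers, the arm and racer_plate above 0.5 N).
It fails at once if the other turntable's crank is turned (its grip moves more than 20 mm) (distance of coupe_grip from where it was at the start of the episode above 0.02 m).
It also fails if it takes over 40 s, if anything falls off the work surface, if the arm or the gripper's body presses on something with over 40 N, if the wrist force passes 120 N, or if a joint passes its speed limit or range.

ROBOT

A 6-joint arm with a two-finger parallel gripper is mounted at the origin on the work surface. World frame = base frame: x ahead of the robot, y to its left, z up, the work surface at z = 0. Lengths are in m, angles in degrees, forces in N, time in s.
With the tool pointing down it reaches from about 0.25 to 0.725 m from the base axis. Payload 9.7 kg.
Tool frame: the origin (TCP) lies at the very end of the fingers, on their centre line; the grasp point (between the pads) lies 19 mm behind it; x points along the fingers, z is the direction in which the jaws open and shut, and the axes are right-handed (so a half turn about x gives the same grasp; the last joint's range is limited). The gripper opens to 85 mm and grips with 20 to 120 N. Pads are 22 mm wide; open, the fingers measure 114 mm over their backs; the gripper's body (76 mm by 85 mm) begins 54 mm behind the grasp point. The pads swing forward as they close: fully open they stand 13 mm farther back than shut.
Start: joints at [69.672, 4.979, 10.078, 95.1, 0, 90], TCP at [0.191, 0.516, 0.231] pointing down, gripper open.
Joint ranges: [-179.16, 179.16], [-48.56, 103.87], [-65.8, 70.77], [-126.05, 130.52], [-82.76, 87.17], [-180, 180]. Speed limits (degrees/s): [127.2, 127.2, 147.25, 180, 180, 180].

INTERFACE

Orientations are given as [roll, pitch, yaw] about the fixed x, y, z axes, in that order (R = Rz(yaw) Ry(pitch) Rx(roll)).
In Python, from workcell import sensors, vision, job_done gives the robot as it stands.
- The arm moves only by the tool carry_out, never from a script. Its argument "increments" is a list of rows, each a list of 7 numbers: the turn, a rotation vector about the tool's x, y, z in degrees, then the shift along the tool's x, y, z in mm, then the opening in per cent of the stroke, from 0 (shut) to 100 (fully open). A call has 1 to 12 rows; each row shifts and turns the commanded pose from where the row before left it, along the tool's axes as they then stand; what a row does not reach is not made up. A row lasts 1/8 s, in which the tool goes at most 62.5 mm and 10.7 degrees, less where a joint would pass 70% of its speed; a pose out of reach is approached as far as the arm can. A call is refused whole if a number of a shift passes 62.5 or a number of a turn 10.7, either way. A call with a gripper value outside its range is refused whole. The fingers move at their own pace and stop on an object; "squeeze" is the grip in N (left out, the last holds). Time passes only in rows, so rows that do not move let the fingers close. It gives the time, the measured TCP pose, the force and the opening at its end, in the units of the state.
- sensors.get_obs(): the state, without advancing time (a new reading comes with each control period).
- vision.camera(name): name is "scene" or "top"; returns the picture (384x512x3 uint8, red, green, blue); there is no depth.
- vision.calibration(name): a dict with "camera_matrix" (3x3 intrinsics, pixels), "extrinsics" (4x4, takes a point from world to camera coordinates). Camera axes: x right, y up, looking along -z (the intrinsics and any distortion apply to the point x, -y, -z); pixel columns grow to the right and rows downward; lengths in m; the calibration is good to about 2 mm. A picture is of the moment at which its call begins. calibration takes no time and is no camera call.
- job_done(): hands the job in, once; it reports no verdict.
The state is a dict: "time": time; "q": joint angles; "qd": joint speeds; "joint_efforts": joint torques, N m; "ee_pos": TCP position; "tcp_rot": TCP orientation; "wrist_force": force on the tool from outside, world axes, zero at the start; "torque": the same for the moment, N m; "opening": finger opening in m.
Only numpy, scipy, OpenCV 4.12 (cv2) and the standard library are available. Lean on these libraries where they do the work, as an engineer would, in place of code of your own. Each camera call takes 0.05 s, during which the arm holds its last target.

## Working session

There is one attempt and no reset: what is moved stays moved. The work goes in short steps, Python scripts to look and compute and a tool call to move; the robot and the scene stay as the last step left them, time stands still between calls to the robot, and variables do not carry over. Pictures are saved under pics/ and viewed, and the job is handed in when it is done.

Besides the shell and the picture viewer there is one more tool, called as name(argument=value, ...), one argument or row to a line, values as JSON. carry_out: Moves the arm, as the interface text tells. Its arguments: {"type":"object","properties":{"increments":{"type":"array"},"squeeze":{"type":"number"}},"required":["increments"]}

```bash
mkdir -p pics; python3 - <<'E'
from workcell import sensors, vision
import cv2
for n in("scene","top"):
    im=vision.camera(n); cv2.imwrite(f"pics/{n}0.png",im[:,:,::-1])
    cv2.imwrite(f"pics/{n}0.png",cv2.resize(im[:,:,::-1],(800,600)))
    cv2.imwrite(f"pics/raw_{n}0.png",im[:,:,::-1])
    c=vision.calibration(n); print(n,c)
print(sensors.get_obs())
E
```

```text
scene {'camera_matrix': array([[422.99415583,   0.        , 254.93090502],
       [  0.        , 422.99415583, 194.2059259 ],
       [  0.        ,   0.        ,   1.        ]]), 'extrinsics': array([[ 0.40799075,  0.91296169, -0.00667077, -0.21397064],
       [-0.61489199,  0.28017353,  0.73716392,  0.23642647],
       [ 0.67487139, -0.29665426,  0.67568104, -1.2437729 ],
       [ 0.        ,  0.        ,  0.        ,  1.        ]])}
top {'camera_matrix': array([[414.82808741,   0.        , 251.37312053],
       [  0.        , 414.82808741, 190.14871688],
       [  0.        ,   0.        ,   1.        ]]), 'extrinsics': array([[ 0.01516464, -0.99987471,  0.00453743, -0.01962962],
       [ 0.97610086,  0.01578766,  0.21674375, -0.54236843],
       [-0.21678823,  0.00114215,  0.97621799, -0.74979604],
       [ 0.        ,  0.        ,  0.        ,  1.        ]])}
{'time': 0.1, 'q': array([6.96711666e+01, 5.00761436e+00, 1.00423256e+01, 9.51017468e+01,
       5.64872216e-04, 9.00012006e+01]), 'qd': array([-0.01095727, -0.03076121,  0.06533296,  0.06449816, -0.00893519,
       -0.03761237]), 'joint_efforts': array([-1.24458657e-03, -5.21561444e+01,  4.65654588e+01,  1.60972303e-02,
       -5.53055440e-05,  5.25219122e-06]), 'ee_pos': array([0.19100125, 0.51555408, 0.23068703]), 'tcp_rot': array([ 179.51841171,   89.93296208, -110.81162258]), 'wrist_force': array([ 1.27736865, -0.06670185,  0.41609043]), 'torque': array([-0.0051969 , -0.02828669, -0.04162422]), 'opening': 0.0848959047573869}
```

View pics/scene0.png

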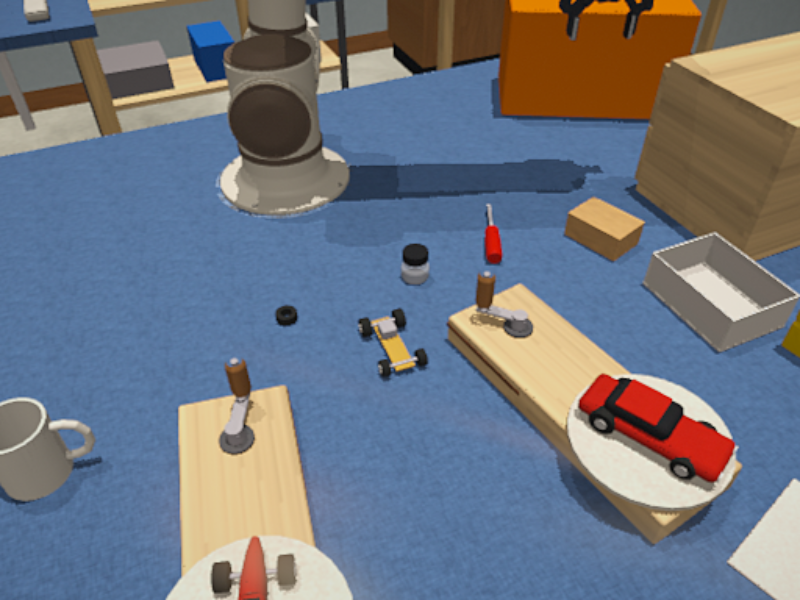

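View pics/top0.png

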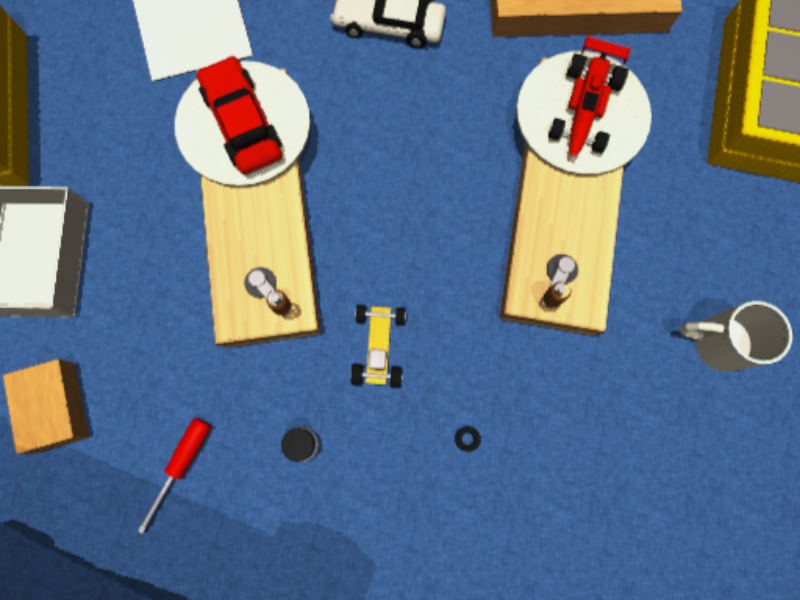

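```bash
python3 - <<'E'
import cv2
im=cv2.imread("pics/raw_top0.png")
a=cv2.resize(im[20:125,320:425],(600,600),interpolation=cv2.INTER_CUBIC)
cv2.imwrite("pics/zt1.png",a)
a=cv2.resize(im[140:220,310:410],(800,640)[:2],interpolation=cv2.INTER_CUBIC)
cv2.imwrite("pics/zt2.png",cv2.resize(a,(750,600)))
im=cv2.imread("pics/raw_scene0.png")
cv2.imwrite("pics/zs.png",cv2.resize(im[220:320,105:225],(720,600),interpolation=cv2.INTER_CUBIC))
E
```

```text
(no output)
```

View pics/zt1.png

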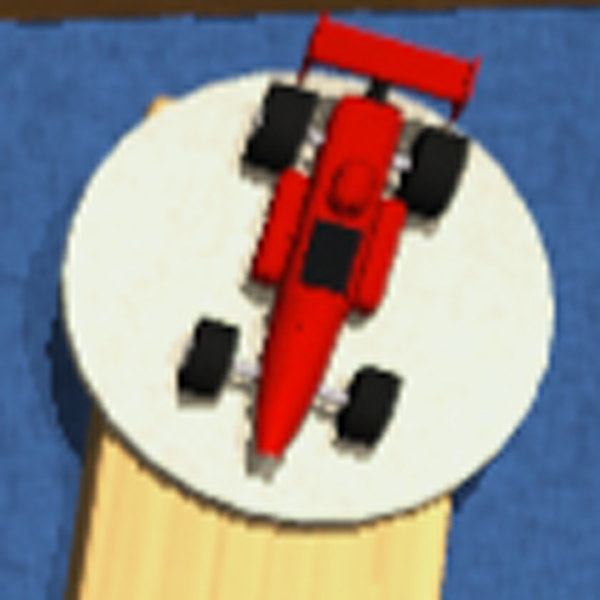

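View pics/zt2.png

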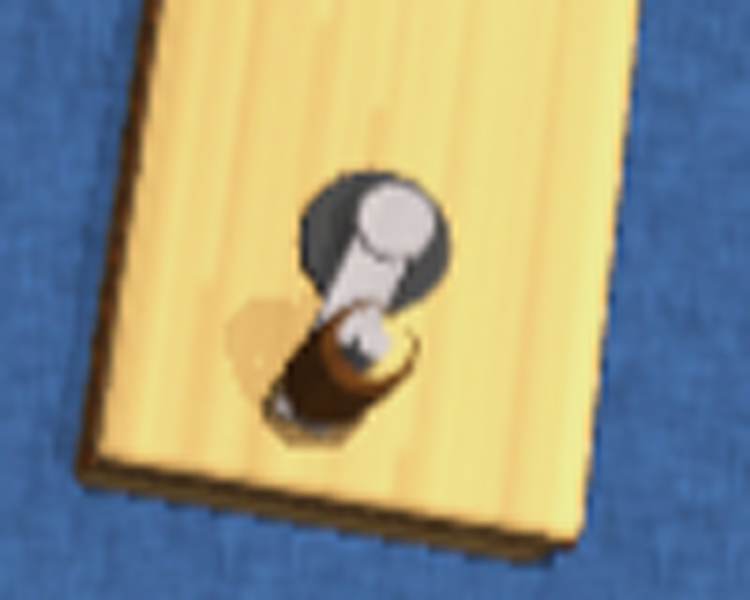

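View pics/zs.png

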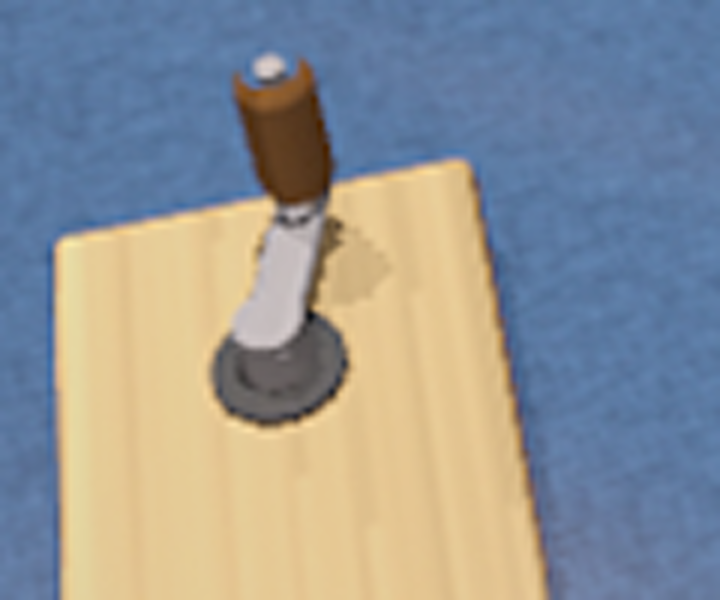

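```bash
cat > h.py <<'E'
import numpy as np
from workcell import vision
def ray(n,u,v,z):
    c=vision.calibration(n);K=c["camera_matrix"];E=c["extrinsics"];R=E[:3,:3];t=E[:3,3]
    d=np.linalg.inv(K)@[u,v,1];d=R.T@(d*[1,-1,-1]);o=-R.T@t
    return o+d*(z-o[2])/d[2]
def proj(n,p):
    c=vision.calibration(n);q=(c["extrinsics"]@np.r_[p,1])[:3]*[1,-1,-1];q=c["camera_matrix"]@q;return q[:2]/q[2]
E
python3 - <<'E'
from h import *
import cv2
np.set_printoptions(precision=4,suppress=True)
z2=lambda u,v,z:ray("top",310+u/7.5,140+v/7.5,z)
z1=lambda u,v,z:ray("top",320+u/5.714,20+v/5.714,z)
zs=lambda u,v,z:ray("scene",105+u/6,220+v/6,z)
print("griptop",z2(372,348,.122),z2(330,415,.070),"scene",zs(270,72,.122),zs(297,195,.070))
print("axis",z2(398,222,.065),"disc",z2(375,243,.048),"scene disc",zs(280,365,.048),zs(270,335,.065))
l=z2(155,0,.044)-z2(97,460,.044);r=z2(638,0,.044)-z2(580,540,.044);b=z2(97,460,.044)-z2(580,543,.044)
for d in(l,r):print("edge",np.degrees(np.arctan2(d[1],d[0])))
print("end",np.degrees(np.arctan2(b[1],b[0]))-90,np.linalg.norm(b))
f=(z1(208,357,.07)+z1(370,407,.07))/2;R=(z1(283,127,.07)+z1(435,172,.07))/2
d=f-R;print("car",f,R,np.degrees(np.arctan2(d[1],d[0])))
im=cv2.imread("pics/raw_top0.png")
m=cv2.inRange(im,(170,190,190),(255,255,255));m[:, :320]=0;m[:,425:]=0;m[:20]=0;m[125:]=0
c=max(cv2.findContours(m,0,1)[0],key=cv2.contourArea)
h=cv2.convexHull(c);P=np.array([ray("top",*p[0],.06)[:2] for p in h],np.float32)
print("plate",cv2.minEnclosingCircle(P),cv2.fitEllipse(P))
E
```

```text
griptop [ 0.5388 -0.206   0.122 ] [ 0.5333 -0.2085  0.07  ] scene [ 0.5431 -0.2068  0.122 ] [ 0.5454 -0.2082  0.07  ]
axis [ 0.5862 -0.2296  0.065 ] disc [ 0.5851 -0.2279  0.048 ] scene disc [ 0.5873 -0.2276  0.048 ] [ 0.5891 -0.228   0.065 ]
edge -8.295300773640184
edge -9.18870831187017
end -9.06344971706271 0.12798707784756022
car [ 0.7601 -0.251   0.07  ] [ 0.8528 -0.281   0.07  ] 162.07695776376076
plate ((0.8019631505012512, -0.2617160379886627), 0.08929690718650818) ((0.8017606735229492, -0.2617844343185425), (0.1768982857465744, 0.1779147982597351), 109.55516052246094)
```

```bash
python3 - <<'E'
from h import *
from workcell import sensors
from scipy.spatial.transform import Rotation as Ro
np.set_printoptions(precision=4,suppress=True)
o=sensors.get_obs();R=Ro.from_euler('xyz',o['tcp_rot'],degrees=True).as_matrix();print(R)
print("mug handle",ray("top",438,211,.05),"mug body left",ray("top",447,205,.09),ray("top",447,205,.03))
# want tool z along +-y world
for s in(1,-1):
    T=np.array([[0,0,-1],np.cross([0,s,0],[0,0,-1]),[0,s,0]],float).T
    print(s,Ro.from_matrix(R.T@T).as_rotvec(degrees=True), T)
E
```

```text
[[-0.0004 -0.9377  0.3474]
 [-0.0011  0.3474  0.9377]
 [-1.      0.     -0.0012]]
mug handle [ 0.5088 -0.3769  0.05  ] mug body left [ 0.5134 -0.3763  0.09  ] [ 0.5249 -0.4052  0.03  ]
1 [-20.33    -0.0662  -0.0125] [[ 0. -1.  0.]
 [ 0.  0.  1.]
 [-1.  0.  0.]]
-1 [159.6699  -0.0175   0.0933] [[ 0.  1.  0.]
 [ 0.  0. -1.]
 [-1.  0.  0.]]
```

carry_out(
  increments=[
    [-10.2,0,0,0,0,0,100],
    [-10.1,0,0,0,0,0,100],
    [0,0,0,0,-20,-42,70],
    [0,0,0,0,-20,-42,70],
    [0,0,0,0,-20,-42,70],
  ],
  squeeze=30,
)

```text
time: 0.72
ee_pos: [0.2513, 0.3884, 0.2309]
tcp_rot: [157.7, 90.0, -112.3]
wrist_force: [0.9, 1.1, 0.0]
opening: 0.0598
```

```bash
python3 - <<'E'
from workcell import sensors
o=sensors.get_obs();print(o['q'].round(1),o['ee_pos'],o['tcp_rot'])
E
```

```text
[57.1 -6.9 -1.7 95.3 -0.  57.1] [0.25127132 0.38835974 0.23086106] [ 157.72141705   89.96219044 -112.27673456]
```

carry_out(
  increments=[
    [0,0,0,0,-21,-43,70],
    [0,0,0,0,-21,-43,70],
    [0,0,0,0,-21,-43,70],
    [0,0,0,0,-21,-43,70],
    [0,0,0,0,-21,-43,70],
    [0,0,0,0,-21,-43,70],
    [0,0,0,0,-21,-43,70],
    [0,0,0,0,-21,-43,70],
    [0,0,0,0,-21,-43,70],
    [0,0,0,0,-21,-43,70],
    [0,0,0,0,-21,-43,70],
    [0,0,0,0,-21,-43,70],
  ],
)

```text
time: 2.22
ee_pos: [0.5031, -0.128, 0.2309]
tcp_rot: [65.4, 90.0, 155.3]
wrist_force: [0.3, 0.7, 0.7]
opening: 0.0598
```

carry_out(
  increments=[
    [0,0,0,0,-19,-40,70],
    [0,0,0,0,-19,-39,70],
    [0,0,0,40,0,0,70],
    [0,0,0,40,0,0,70],
    [0,0,0,0,0,0,70],
  ],
)

```text
time: 2.85
ee_pos: [0.5389, -0.2049, 0.1479]
tcp_rot: [69.0, 89.6, 159.0]
wrist_force: [-0.5, -0.1, 0.8]
opening: 0.06
```

```bash
python3 - <<'E'
from workcell import sensors, vision
import cv2
for n in("scene","top"):
    im=vision.camera(n)[:,:,::-1]
    im=im[120:384,60:320] if n=="scene" else im[20:240,270:490]
    cv2.imwrite(f"pics/{n}1.png",cv2.resize(im,(600,600),interpolation=2))
E
```

```text
(no output)
```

View pics/scene1.png

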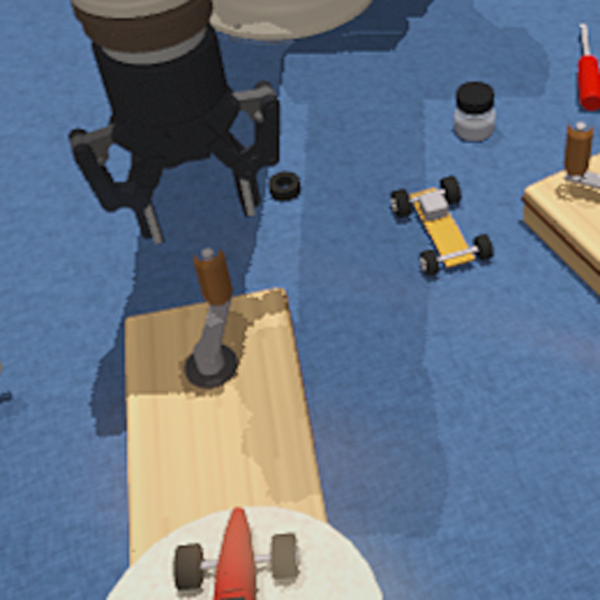

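View pics/top1.png

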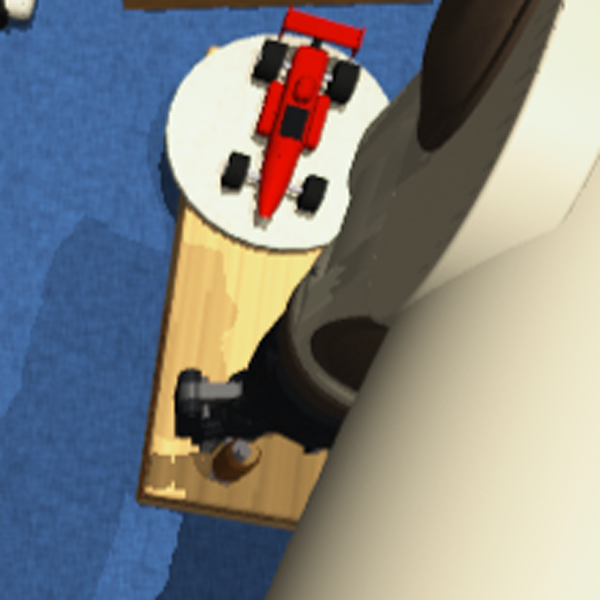

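carry_out(
  increments=[
    [0,0,0,0,-2,-2,70],
    [0,0,0,24,0,0,70],
    [0,0,0,24,0,0,70],
    [0,0,0,22,0,0,70],
    [0,0,0,0,0,0,70],
  ],
)

```text
time: 3.58
ee_pos: [0.5425, -0.2073, 0.0812]
tcp_rot: [68.6, 89.9, 158.6]
wrist_force: [-0.4, 0.1, 0.4]
opening: 0.06
```

carry_out(
  increments=[
    [0,0,0,2,1,0,0],
    [0,0,0,0,0,0,0],
    [0,0,0,0,0,0,0],
    [0,0,0,0,0,0,0],
    [0,0,0,0,0,0,0],
  ],
  squeeze=25,
)

```text
time: 4.2
ee_pos: [0.5422, -0.2076, 0.0807]
tcp_rot: [-111.9, 89.9, -22.0]
wrist_force: [-1.0, 0.5, 6.1]
opening: 0.0234
```

```bash
python3 - <<'E'
import numpy as np
a=154.7
for k in range(35):
    s=10 if k<34 else 4
    b=a-s;d=50*(np.array([np.cos(np.radians(b)),np.sin(np.radians(b))])-[np.cos(np.radians(a)),np.sin(np.radians(a))])
    print(k+1,round(b,1),"y %.1f z %.1f"%(-d[0],d[1]));a=b
E
```

```text
1 144.7 y -4.4 z 7.5
2 134.7 y -5.6 z 6.6
3 124.7 y -6.7 z 5.6
4 114.7 y -7.6 z 4.3
5 104.7 y -8.2 z 2.9
6 94.7 y -8.6 z 1.5
7 84.7 y -8.7 z -0.0
8 74.7 y -8.6 z -1.6
9 64.7 y -8.2 z -3.0
10 54.7 y -7.5 z -4.4
11 44.7 y -6.6 z -5.6
12 34.7 y -5.6 z -6.7
13 24.7 y -4.3 z -7.6
14 14.7 y -2.9 z -8.2
15 4.7 y -1.5 z -8.6
16 -5.3 y 0.0 z -8.7
17 -15.3 y 1.6 z -8.6
18 -25.3 y 3.0 z -8.2
19 -35.3 y 4.4 z -7.5
20 -45.3 y 5.6 z -6.6
21 -55.3 y 6.7 z -5.6
22 -65.3 y 7.6 z -4.3
23 -75.3 y 8.2 z -2.9
24 -85.3 y 8.6 z -1.5
25 -95.3 y 8.7 z 0.0
26 -105.3 y 8.6 z 1.6
27 -115.3 y 8.2 z 3.0
28 -125.3 y 7.5 z 4.4
29 -135.3 y 6.6 z 5.6
30 -145.3 y 5.6 z 6.7
31 -155.3 y 4.3 z 7.6
32 -165.3 y 2.9 z 8.2
33 -175.3 y 1.5 z 8.6
34 -185.3 y -0.0 z 8.7
35 -189.3 y -0.4 z 3.5
```

carry_out(
  increments=[
    [0,0,0,0,-4.4,7.5,0],
    [0,0,0,0,-5.6,6.6,0],
    [0,0,0,0,-6.7,5.6,0],
    [0,0,0,0,-7.6,4.3,0],
    [0,0,0,0,-8.2,2.9,0],
    [0,0,0,0,0,0,0],
  ],
)

```text
time: 4.95
ee_pos: [0.5755, -0.1802, 0.0807]
tcp_rot: [-92.5, 89.9, -2.5]
wrist_force: [1.1, 2.6, 5.3]
opening: 0.0232
```

carry_out(
  increments=[
    [0,0,0,0,-8.6,1.5,0],
    [0,0,0,0,-8.7,0,0],
    [0,0,0,0,-8.6,-1.6,0],
    [0,0,0,0,-8.2,-3,0],
    [0,0,0,0,-7.5,-4.4,0],
    [0,0,0,0,-6.6,-5.6,0],
    [0,0,0,0,-5.6,-6.7,0],
    [0,0,0,0,0,0,0],
  ],
)

```text
time: 5.95
ee_pos: [0.6292, -0.2011, 0.0807]
tcp_rot: [-109.7, 89.8, -19.8]
wrist_force: [1.4, -1.0, 5.1]
opening: 0.0233
```

carry_out(
  increments=[
    [0,0,0,0,-4.3,-7.6,0],
    [0,0,0,0,-2.9,-8.2,0],
    [0,0,0,0,-1.5,-8.6,0],
    [0,0,0,0,0,-8.7,0],
    [0,0,0,0,1.6,-8.6,0],
    [0,0,0,0,3,-8.2,0],
    [0,0,0,0,4.4,-7.5,0],
    [0,0,0,0,5.6,-6.6,0],
    [0,0,0,0,0,0,0],
  ],
)

```text
time: 7.08
ee_pos: [0.6221, -0.265, 0.0807]
tcp_rot: [-112.6, 89.9, -22.7]
wrist_force: [-2.5, 0.2, 5.7]
opening: 0.0233
```

carry_out(
  increments=[
    [0,0,0,0,6.7,-5.6,0],
    [0,0,0,0,7.6,-4.3,0],
    [0,0,0,0,8.2,-2.9,0],
    [0,0,0,0,8.6,-1.5,0],
    [0,0,0,0,8.7,0,0],
    [0,0,0,0,8.6,1.6,0],
    [0,0,0,0,8.2,3,0],
    [0,0,0,0,7.5,4.4,0],
    [0,0,0,0,0,0,0],
  ],
)

```text
time: 8.2
ee_pos: [0.5584, -0.2695, 0.0807]
tcp_rot: [-97.9, 89.9, -7.9]
wrist_force: [-0.2, 1.9, 7.3]
opening: 0.0234
```

carry_out(
  increments=[
    [0,0,0,0,6.6,5.6,0],
    [0,0,0,0,5.6,6.7,0],
    [0,0,0,0,4.3,7.6,0],
    [0,0,0,0,2.9,8.2,0],
    [0,0,0,0,1.5,8.6,0],
    [0,0,0,0,0,8.7,0],
    [0,0,0,0,-0.4,3.5,0],
    [0,0,0,0,0,0,0],
    [0,0,0,0,0,0,0],
  ],
)

```text
time: 9.32
ee_pos: [0.5381, -0.221, 0.0806]
tcp_rot: [-108.0, 89.9, -18.0]
wrist_force: [-0.9, 0.9, 8.4]
opening: 0.0234
```

```bash
python3 - <<'E'
from workcell import sensors, vision
import cv2
for n in("scene","top"):
    im=vision.camera(n)[:,:,::-1]
    im=im[120:384,60:320] if n=="scene" else im[20:240,270:490]
    cv2.imwrite(f"pics/{n}2.png",cv2.resize(im,(600,600),interpolation=2))
E
```

```text
(no output)
```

View pics/top2.png

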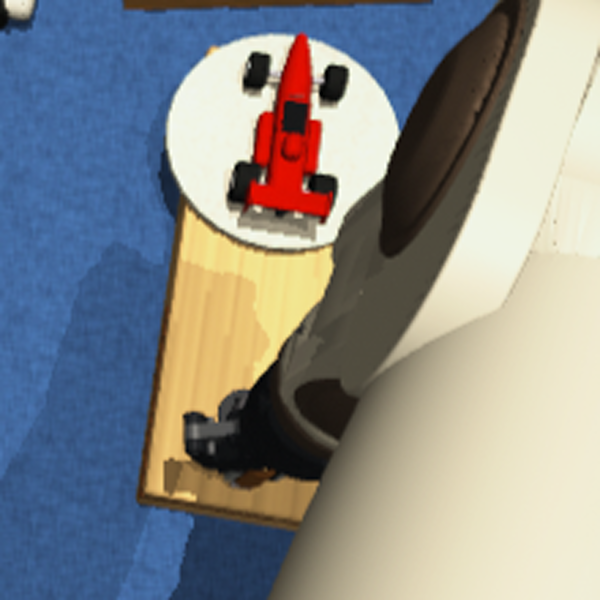

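```bash
python3 - <<'E'
from h import *
p=lambda u,v:ray("top",270+u/2.727,20+v/2.727,.07)
d=(p(257,76)+p(334,82)-p(243,182)-p(321,190))
print(np.degrees(np.arctan2(d[1],d[0])), "rel base", np.degrees(np.arctan2(d[1],d[0]))+8.9)
E
```

```text
-9.360950243082135 rel base -0.4609502430821344
```

carry_out(
  increments=[
    [0,0,0,0,0,0,60],
    [0,0,0,0,0,0,60],
    [0,0,0,0,0,0,60],
    [0,0,0,0,0,0,60],
    [0,0,0,0,0,0,60],
  ],
)

```text
time: 10.05
ee_pos: [0.5375, -0.2207, 0.0792]
tcp_rot: [77.4, 90.0, 167.4]
wrist_force: [0.5, 0.1, 0.3]
opening: 0.0516
```

Released, and the nose is within about 1° of the base axis. Next I lift straight up and back off.

carry_out(
  increments=[
    [0,0,0,-20,0,0,60],
    [0,0,0,-35,0,0,60],
    [0,0,0,-40,0,0,60],
    [0,0,0,-40,0,0,60],
    [0,0,0,0,40,0,60],
    [0,0,0,0,40,0,60],
    [0,0,0,0,40,0,60],
    [0,0,0,0,40,0,60],
    [0,0,0,0,0,0,60],
    [0,0,0,0,0,0,60],
  ],
)

```text
time: 11.3
ee_pos: [0.3779, -0.2208, 0.2145]
tcp_rot: [-114.2, 89.9, -24.2]
wrist_force: [0.8, -0.5, -0.9]
opening: 0.0514
```

```bash
python3 - <<'E'
from workcell import sensors, vision
import cv2
im=vision.camera("top")[:,:,::-1]
cv2.imwrite("pics/top3.png",cv2.resize(im,(800,600),interpolation=2))
E
```

```text
(no output)
```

View pics/top3.png

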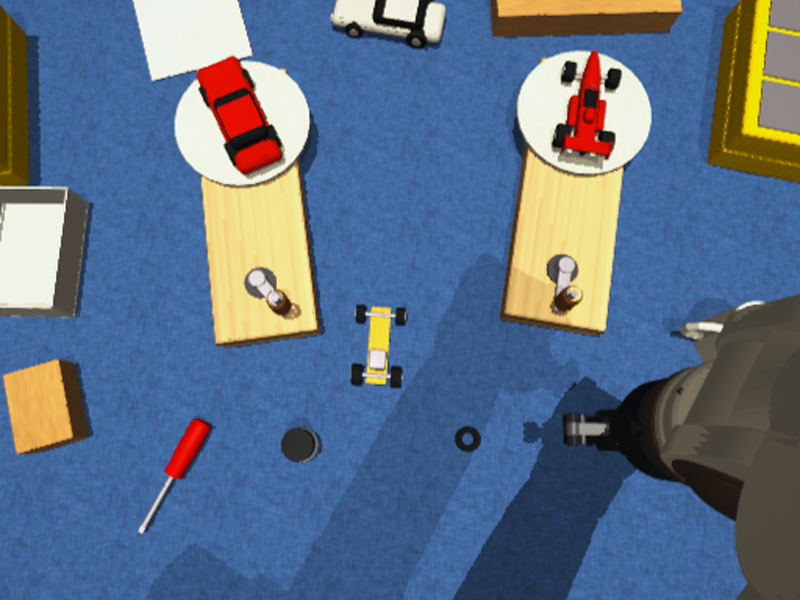

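The single-seater's nose (593,60) points along the base, away from its crank. The coupe's crank (270,290) is as it was, and the gripper is clear.

```bash
python3 -c "
from workcell import job_done
print(job_done())"
```

```text
the job is handed in; nothing more can be done
None
```

The single-seater's nose now points straight away from its crank along the base, and the job is handed in. No verdict was reported.

- **Move:** I gripped the single-seater's wooden grip and wound the crank about 344° clockwise along the 50 mm circle. The starting crank angle was about 5.97 rad, measured from the car's heading. I then let go, lifted straight up and backed off.
- **Heading:** In the top view, before I let go, the car was about 0.5° off the base axis; the limit is about 12°. A look after backing off showed it still pointing along the base, but I did not measure the angle again.
- **Clearances:** After backing off, the gripper was free of everything in the last picture. The coupe's crank looked as it did at the start.
- **Forces and time:** Wrist force readings stayed below about 9 N. The job took about 11.4 s of the 40 s allowed.

No check failed or disagreed.

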